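Set a bar to the flip stop of a drilling jig

ROBOT

A 6-joint arm with a two-finger parallel gripper is mounted at the origin on the work surface. World frame = base frame: x ahead of the robot, y to its left, z up, the work surface at z = 0. Lengths are in m, angles in rad, forces in N, time in s.
With the tool pointing down it reaches from about 0.325 to 0.85 m from the base axis. Payload 15.5 kg.
Tool frame: the origin (TCP) lies at the very end of the fingers, on their centre line; the grasp point (between the pads) lies 19 mm behind it; z points along the fingers, y is the direction in which the jaws open and shut (so a half turn about z gives the same grasp; the last joint's range is limited). The gripper opens to 91 mm and grips with 3 to 60 N. Pads are 32 mm wide; open, the fingers measure 118 mm over their backs; the gripper's body (76 mm by 178 mm) begins 60 mm behind the grasp point.
Start: joints at [1.067, 0.494, 1.345, -0, 1.302, -0.096], TCP at [0.248, 0.574, 0.214] pointing down, gripper open.
Joint ranges: [-2.91, 2.91], [-0.82, 2.16], [0.22, 2.67], [-1.22, 4.37], [0.12, 2.79], [-3.08, 3.08]. Speed limits (rad/s): [1.89, 1.89, 2.57, 3.01, 3.01, 3.01].

INTERFACE

Orientations are given as a unit quaternion [w, x, y, z].
In Python, from cell import robot gives the robot as it stands.
- The arm moves only by the shell command python3 -m inch 'ROWS' [FORCE]. ROWS is JSON, one flat list of numbers, 7 for each row, row after row: the shift along the tool's x, y, z normalised to -1 to 1, where 1 is 1000 mm, then the turn, a rotation vector about the tool's x, y, z normalised to -1 to 1, where 1 is pi rad, then the opening, from 0 (shut) to 1 (fully open). A call has 1 to 20 rows; each row is the pose to reach, as a shift and turn from the pose measured when the call began, along the tool's axes at that moment, turning the shorter way round; what a row does not reach only later rows make up. A row lasts 1/8 s, in which the tool goes at most 62.5 mm and 10.7 degrees, less where a joint would pass 70% of its speed; a pose out of reach is approached as far as the arm can. A call with a number of a shift or a turn outside -1 to 1 is refused whole. A call with a gripper value outside its range is refused whole. The fingers move at their own pace and stop on an object; FORCE is the grip in N (left out, the last holds). Time passes only in rows, so rows that repeat a pose let the fingers close. It gives the time, the measured TCP pose, the force and the opening at its end, in the units of the state.
- robot.get_obs(): the state, without advancing time (a new reading comes with each control period).
- robot.read_camera(name): name is "side" or "top"; returns (picture, depth): 420x560x3 uint8, red, green, blue; 420x560 float32, m along the optical axis (not along the pixel's ray), 0 where there is no reading.
- robot.calibration(name): a dict with "fx", "fy", "cx", "cy" (pixels), "position" and "rotation" of the camera in the world. Camera axes: x right, y down, z forward; pixel columns grow to the right and rows downward; lengths in m; the calibration is good to about 2 mm. A picture is of the moment at which its call begins. calibration takes no time and is no camera call.
- robot.job_done(): hands the job in, once; it reports no verdict.
The state is a dict: "t": time; "joints": joint angles; "qvel": joint speeds; "tau": joint torques, N m; "position": TCP position; "orientation": TCP orientation; "force": force on the tool from outside, world axes, zero at the start; "ft_torque": the same for the moment, N m; "width": opening from 0.0 (shut) to 1.0 (fully open).
Only numpy, scipy, OpenCV 4.12 (cv2) and the standard library are available. Lean on these libraries where they do the work, as an engineer would, in place of code of your own. Each camera call takes 0.05 s, during which the arm holds its last target.

TASK

Set up the drilling jig for the hole at the orange stop: tip the orange flip stop down in front of the fence, and push the aluminium bar that lies on the jig flat against the fence and along it, under the drill-bush bridge, until its end butts against the lowered orange stop. Push the bar along with the fingers and do not pick it up; leave the blue stop raised and everything else on the jig and bench where it is.

Things in the scene. Friction and masses are not known exactly. Their poses are not given: they have to be found in the camera images.
- jig: Drilling jig bolted to the bench: green base plate (x -140 to 30, y +-250, top at z 12 mm) with a dark fence rail (x 0 to 18, up to z 47 mm) along its far side. Origin: on the bench, in the plane of the fence's working face, midway along it. x points away from the robot, square to the fence face; y along the fence, to the robot's left; z up. Four bolted lugs, 13 mm high, stick out front and back.
- bridge (a point): Centre of the top of the brass drill bush in the grey bridge plate that overhangs the fence; fixed to the jig, 62 mm above the bench, 20 mm in front of the fence face. The bridge fills 15 mm along y either side of this point and reaches 28 mm from it towards the robot; its underside is 42 mm above the bench (30 above the base plate): the bar passes beneath it, fingers do not.
- bar: Loose aluminium flat bar to be pushed, 40 (x) x 220 (y) x 25 mm (z), 0.4 to 0.8 kg, lying askew on the jig's base plate, on the robot's left of the bridge. Origin: centre of its underside. Its y is the long axis and points roughly along the jig's y. When home, its axes are parallel to the jig's and its origin is at jig x = -20 mm.
- bar_end (a point): Centre of the bar's leading end face (its -y end, to the robot's right), which must meet the orange stop; 12.5 mm above the bar's underside.
- bar_tail (a point): Centre of the bar's other end face (its +y end, to the robot's left).
- orange_stop: Aluminium carrier of the orange flip stop, clamped on the fence, right of the bridge; fixed. Origin: on the hinge axis, 14 mm in front of the fence face, 67 mm above the bench; axes as the jig's. It fills 15 mm either side along y, x -12 to 43 mm, up to 9 mm above the hinge (black knob behind: to x 62, 19 mm or more below). The two stops are 65 to 130 mm apart; either may be nearer the bridge.
- orange_arm (a joint): Hinge angle of the orange flag, a plate 24 mm wide, 12 thick (along the fence), 60 long, 50 of it beyond the hinge. 0 = hanging down before the fence, lower end 5 mm above the plate. Starts at 3.3 to 3.49 (limit): raised, leaning back over the fence by its own weight. Pushed towards the robot past upright (3.14) it drops to 0 by itself. 80 g, tips with under 1 N; rigid along the fence.
- orange_tip (a point): Middle of the free end of the orange flag, 50 mm from the hinge; it moves with the flag.
- orange_face (a point): Where the +y face of the lowered orange flag meets the bar's end: 6 mm to the +y side of the stop's hinge origin and 40 mm below it. Belongs to the fixed carrier, so it does not move with the flag; axes as the jig's.
- blue_stop: Carrier of the blue flip stop, built like the orange one, on the same fence; to be left alone.
- blue_arm (a joint): Hinge angle of the blue stop's flag, measured like the orange one; raised (3.3 to 3.49) and to stay raised.
- spare_bush: Loose brass drill bush, 22 mm diameter and 22 mm high, standing on the front right part of the jig's base plate. Origin: centre of its underside. Bystander.
- chip_brush: Loose chip brush, wooden handle, about 184 x 26 x 16 mm, lying along the front right edge of the jig's base plate. Origin: at its foot, under the joint of handle and head; it extends 100 mm to its -y and 84 mm to its +y. Bystander.
- battery_drill: Green and black battery drill standing on its battery at the left of the jig, about 235 x 75 x 211 mm. Origin: centre of its underside; the chuck points to its -x. Bystander.
- oil_bottle: Yellow cutting-oil bottle, 56 mm diameter, 150 mm high, behind the jig. Origin: centre of its underside. Bystander.
- hammer: Hammer lying on the bench to the right of the jig. Bystander.
- try_square: Steel try square lying on the bench behind the jig, stock 100 mm, blade 150 mm. Bystander.
- finished_bar: Already drilled aluminium bar, same size as the other, lying on the bench (not on the jig) at the left. Origin: centre of its underside. Bystander.
Things that resemble listed ones, but are neither listed nor needed, are in the scene too. What is shaped like the bar but pink or purple is not meant.

How it is judged:
By the outcome, as a careful person would: the job done as asked, in the order asked, and still so for the second after the job is handed in, with the robot touching nothing.
It also fails if it takes over 58 s, if anything falls off the work surface, if the arm or the gripper's body presses on something with over 40 N, if the wrist force passes 120 N, or if a joint passes its speed limit or range.

## Working session

There is one attempt and no reset: what is moved stays moved. The work goes in short steps, Python scripts to look and compute and a shell command to move; the robot and the scene stay as the last step left them, time stands still between calls to the robot, and variables do not carry over. Pictures are saved under pics/ and viewed, and the job is handed in when it is done.

```bash
mkdir -p pics; ls
python3 - <<'E'
from cell import robot
import cv2,numpy as np
for n in("top","side"):
    p,d=robot.read_camera(n); cv2.imwrite(f"pics/{n}0.png",p[:,:,::-1]); np.save(f"pics/{n}0.npy",d)
    c=robot.calibration(n); print(n,{k:np.round(v,4).tolist() for k,v in c.items()})
print(robot.get_obs())
E
```

```text
pics
top {'fx': 414.8419, 'fy': 414.8419, 'cx': 277.7711, 'cy': 214.1035, 'position': [0.2754, 0.0354, 1.4088], 'rotation': [0.0694, -0.6973, 0.7108, -0.0605]}
side {'fx': 398.8028, 'fy': 398.8028, 'cx': 283.5535, 'cy': 206.4347, 'position': [-0.1067, -0.845, 0.818], 'rotation': [-0.4494, 0.84, -0.269, 0.1417]}
{'t': 0.1, 'joints': array([ 1.06751144e+00,  4.94125764e-01,  1.34608181e+00, -2.79901717e-05,
        1.30248745e+00, -9.54828113e-02]), 'qvel': array([-0.00053067, -0.00330718, -0.00151116, -0.00040885,  0.00141141,
        0.00080728]), 'tau': array([ 2.27717341e-03, -8.80226111e+01, -3.82545555e+01,  7.08987401e-02,
        4.84219752e-02, -3.97308656e-05]), 'position': array([0.24769817, 0.57344298, 0.21339067]), 'orientation': array([-1.49670786e-04,  2.02487413e-01,  9.79284710e-01, -5.30650278e-04]), 'force': array([-0.51215177,  0.17858468, -0.17675124]), 'ft_torque': array([-0.02745143, -0.02841167, -0.00341995]), 'width': 1.0005940289829938}
```

View pics/top0.png

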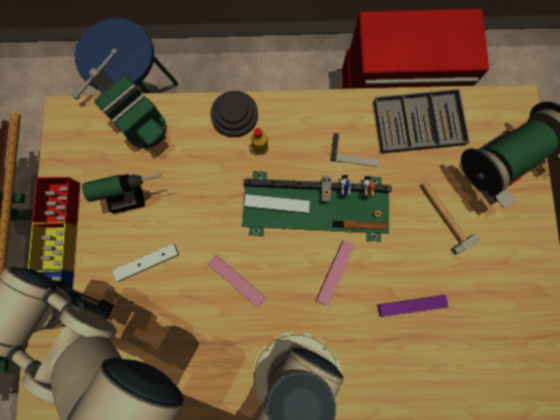

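View pics/side0.png

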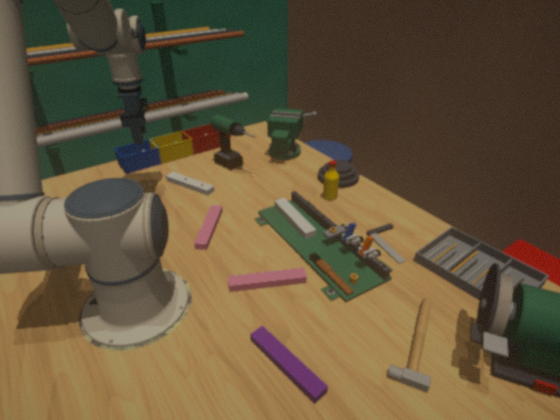

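The top view shows the jig (about 243–390, 180–235), the white bar (245–310, 195–212), the bridge (326,188), blue flag (346,186) and orange flag (369,186). I'll zoom in for measurements.

```bash
cat > h.py <<'E'
import numpy as np,cv2
from scipy.spatial.transform import Rotation as R
from cell import robot
def cam(n):
    c=robot.calibration(n); q=np.array(c["rotation"])
    M=R.from_quat(q[[1,2,3,0]]).as_matrix() if q.shape==(4,) else q
    return c,M,np.array(c["position"])
def onz(n,u,v,z):
    c,M,p=cam(n); d=M@np.array([(u-c["cx"])/c["fx"],(v-c["cy"])/c["fy"],1]); return p+d*(z-p[2])/d[2]
def cloud(n,d):
    c,M,p=cam(n); v,u=np.mgrid[:d.shape[0],:d.shape[1]]
    P=np.stack([(u-c["cx"])/c["fx"]*d,(v-c["cy"])/c["fy"]*d,d],-1); return P@M.T+p
def proj(n,X):
    c,M,p=cam(n); q=(np.atleast_2d(X)-p)@M; return np.c_[c["fx"]*q[:,0]/q[:,2]+c["cx"],c["fy"]*q[:,1]/q[:,2]+c["cy"]]
def crop(img,x0,y0,w,h,s,fn):
    cv2.imwrite(fn,cv2.resize(img[y0:y0+h,x0:x0+w],None,fx=s,fy=s,interpolation=cv2.INTER_CUBIC))
E
python3 - <<'E'
from h import *
t=cv2.imread("pics/top0.png");s=cv2.imread("pics/side0.png")
crop(t,235,165,165,80,4.8,"pics/t0c.png"); crop(s,250,180,145,125,4.8,"pics/s0c.png")
for n in("top","side"):
    C=cloud(n,np.load(f"pics/{n}0.npy")); np.save(f"pics/{n}0c.npy",C)
C=np.load("pics/top0c.npy")
for (u,v) in [(275,204),(280,225),(300,184),(326,190),(369,186),(200,300)]: print(u,v,C[v,u].round(4),onz("top",u,v,.012).round(4))
E
```

```text
275 204 [0.5666 0.0593 0.0331] [0.5711 0.0597 0.012 ]
280 225 [0.4978 0.0439 0.0108] [0.4976 0.0439 0.012 ]
300 184 [ 0.6292 -0.0263  0.0538] [ 0.6401 -0.0282  0.012 ]
326 190 [ 0.604  -0.1117  0.0645] [ 0.6168 -0.1174  0.012 ]
369 186 [ 0.6039 -0.2459  0.1068] [ 0.6278 -0.2664  0.012 ]
200 300 [0.2754 0.0354 1.4088] [0.2519 0.3131 0.012 ]
```

View pics/t0c.png

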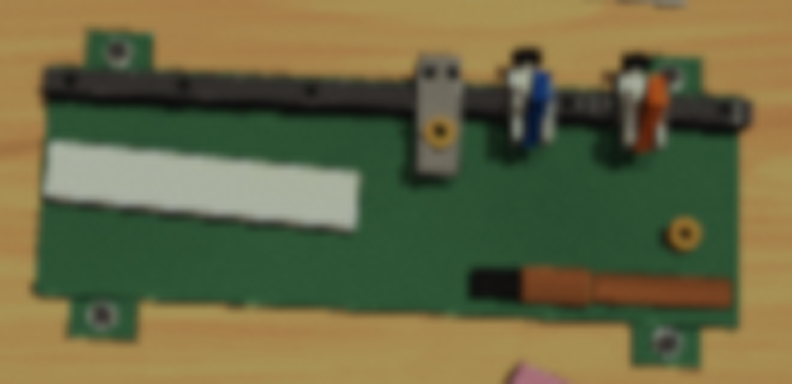

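View pics/s0c.png

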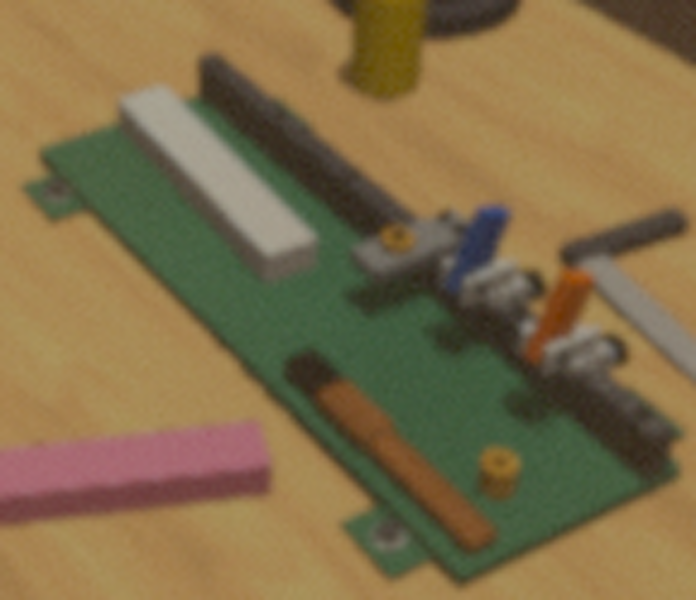

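```bash
cat > fit.py <<'E'
from h import *
from scipy.optimize import least_squares
# pixel crops -> jig points
T=[((35,292),(-140,250,12)),((738,327),(-140,-250,12)),((47,68),(18,250,47)),((750,100),(18,-250,47)),((440,131),None)]
S=[((460,582),(-140,-250,12)),((42,157),(-140,250,12)),((680,470),(30,-250,12)),((213,55),(18,250,47)),((200,68),(0,250,47))]
fx=lambda p,o:(np.array(p)+.5)/4.8-.5+np.array(o)
obs=[("top",fx(a,(235,165)),b) for a,b in T if b]+[("side",fx(a,(250,180)),b) for a,b in S]
def W(p,X): c,s=np.cos(p[2]),np.sin(p[2]); X=np.atleast_2d(X)/1000.; return np.c_[p[0]+c*X[:,0]-s*X[:,1],p[1]+s*X[:,0]+c*X[:,1],X[:,2]]
def res(p): return np.concatenate([(proj(n,W(p,b))[0]-a) for n,a,b in obs])
if __name__=="__main__":
    r=least_squares(res,[.62,-.07,0],loss="soft_l1"); p=r.x; print(p.round(4)); print(res(p).reshape(-1,2).round(1).tolist())
    for nm,k in (("top",0),("side",4)):
        o=obs[:4] if k==0 else obs[4:]
        f=lambda p:np.concatenate([(proj(n,W(p,b))[0]-a) for n,a,b in o])
        print(nm,least_squares(f,p).x.round(4))
    c,s=np.cos(p[2]),np.sin(p[2])
    def J(X): q=X[:2]-p[:2]; return np.array([c*q[0]+s*q[1],-s*q[0]+c*q[1]])*1000
    # bush tops
    for n,uv,o in(("top",(440,131),(235,165)),("side",(397,236),(250,180))): w=onz(n,*fx(uv,o),.0625); print("bridge",n,w.round(4),J(w).round(1))
    # bar top corners
    for n,pts,o in(("top",((50,141),(360,171),(356,230),(43,197)),(235,165)),("side",((120,99),(165,86),(317,240),(262,258)),(250,180))):
        q=np.array([J(onz(n,*fx(u,o),.037)) for u in pts]); print("bar",n,q.round(1).tolist(),q.mean(0).round(1))
    img=cv2.imread("pics/top0.png")
    m=(img.min(2)>120).astype(np.uint8); m[:, :235]=0;m[:,312:]=0;m[:190]=0;m[220:]=0
    cs=max(cv2.findContours(m,0,2)[0],key=cv2.contourArea); rr=cv2.minAreaRect(cs); b=cv2.boxPoints(rr); q=np.array([J(onz("top",*u,.037)) for u in b]); print("rect",q.round(1).tolist(),q.mean(0).round(1))
E
python3 fit.py
```

```text
[ 0.6189 -0.087  -0.0715]
[[0.5, 0.5], [1.3, 0.7], [0.2, -0.4], [1.6, 0.1], [-0.3, -0.9], [-1.1, -1.8], [0.5, -0.8], [0.6, -0.9], [-0.8, -2.3]]
top [ 0.6197 -0.084  -0.0698]
side [ 0.6158 -0.0915 -0.0723]
bridge top [ 0.598  -0.1125  0.0625] [-19.  -26.9]
bridge side [ 0.5965 -0.115   0.0625] [-20.3 -29.4]
bar top [[-33.8, 245.8], [-44.5, 26.0], [-86.9, 27.1], [-74.5, 248.0]] [-59.9 136.7]
bar side [[-72.0, 242.7], [-33.8, 240.5], [-47.0, 21.5], [-89.7, 24.4]] [-60.6 132.3]
rect [[-73.3, 247.4], [-34.8, 246.1], [-46.9, 27.8], [-85.1, 30.1]] [-60.  137.9]
```

```bash
cat >> h.py <<'E'
JP=np.array([0.6185,-0.087,-0.0712])
def J(X):
    X=np.asarray(X);c,s=np.cos(JP[2]),np.sin(JP[2]); q=X[...,:2]-JP[:2]; return np.concatenate([np.stack([c*q[...,0]+s*q[...,1],-s*q[...,0]+c*q[...,1]],-1),X[...,2:]],-1)*1000
def Wj(x,y,z): c,s=np.cos(JP[2]),np.sin(JP[2]); return np.array([JP[0]+(c*x-s*y)/1000,JP[1]+(s*x+c*y)/1000,z/1000])
def go(x,y,z,ay=0):
    "normalised shift/turn for TCP at jig mm x,y,z, tool down, tool y along jig y (+ay rad)"
    o=robot.get_obs(); q=np.array(o["orientation"]); A=R.from_quat(q[[1,2,3,0]])
    yw=JP[2]+ay; B=R.from_matrix(np.array([[-np.cos(yw),-np.sin(yw),0],[-np.sin(yw),np.cos(yw),0],[0,0,-1.]]))
    B=R.from_matrix(np.c_[[-np.cos(yw),-np.sin(yw),0],[-np.sin(yw),np.cos(yw),0],[0,0,-1.]])
    d=A.inv().apply(Wj(x,y,z)-o["position"]); t=(A.inv()*B).as_rotvec()/np.pi
    print("to",(x,y,z),"shift",d.round(4),"turn",t.round(4))
def st():
    o=robot.get_obs(); print("t",round(o["t"],2),"jig",J(np.array(o["position"])).round(1),"F",np.round(o["force"],1),"w",round(o["width"],2))
E
python3 - <<'E'
from h import *
for n in("top","side"):
    C=J(np.load(f"pics/{n}0c.npy")); im=cv2.imread(f"pics/{n}0.png"); h=cv2.cvtColor(im,cv2.COLOR_BGR2HSV)
    near=(abs(C[...,0])<80)&(C[...,2]>70)&(C[...,1]<0)&(C[...,1]>-300)&(C[...,2]<140)
    for c,lo,hi in(("orange",3,14),("blue",105,130)):
        m=near&(h[...,0]>=lo)&(h[...,0]<=hi)&(h[...,1]>130)
        P=C[m]; print(n,c,len(P),P.mean(0).round(1),np.percentile(P,[3,97],0).round(1).tolist())
    m=(C[...,0]<150)&(C[...,0]>-10)&(C[...,1]<300)&(C[...,1]>-260)&(C[...,2]>55)&(C[...,2]<170)
    if n=="top":
        Z=C[m]; k=(Z[:,0]>35); print("behind",len(Z[k]),np.percentile(Z[k],[0,50,100],0).round(0).tolist())
go(60,-160,240); st()
E
```

```text
top orange 61 [  -8.2 -164.3  102.2] [[-24.8, -170.7, 73.2], [11.6, -159.0, 117.7]]
top blue 35 [-10.  -87.1 102.5] [[-25.2, -91.0, 73.3], [7.7, -83.0, 120.5]]
behind 240 [[118.0, 180.0, 55.0], [134.0, 205.0, 104.0], [150.0, 234.0, 157.0]]
side orange 104 [  -8.3 -171.9   96.5] [[-22.8, -176.1, 74.6], [9.6, -163.9, 114.9]]<stdin>:7: RuntimeWarning: Mean of empty slice.
  ret = um.true_divide(
Traceback (most recent call last):
IndexError: index -1 is out of bounds for axis 0 with size 0
```

Run:
```python
from h import *
go(60,-170,230); go(60,-170,98); st()
```

```text
to (60, -170, 230) shift [-0.7151 -0.5999 -0.016 ] turn [-3.000e-04 -1.000e-04 -1.071e-01]
to (60, -170, 98) shift [-0.7151 -0.5997  0.116 ] turn [-3.000e-04 -1.000e-04 -1.071e-01]
t 0.1 jig [-416.8  632.4  213.4] F [-0.5  0.2 -0.2] w 1.0
```

```bash
python3 -m inch '[0,0,-0.016,0,0,0,0, -0.715,-0.6,-0.016,0,0,-0.107,0, -0.715,-0.6,-0.016,0,0,-0.107,0, -0.715,-0.6,-0.016,0,0,-0.107,0, -0.715,-0.6,-0.016,0,0,-0.107,0, -0.715,-0.6,-0.016,0,0,-0.107,0, -0.715,-0.6,-0.016,0,0,-0.107,0, -0.715,-0.6,-0.016,0,0,-0.107,0, -0.715,-0.6,-0.016,0,0,-0.107,0, -0.715,-0.6,-0.016,0,0,-0.107,0, -0.715,-0.6,-0.016,0,0,-0.107,0, -0.715,-0.6,-0.016,0,0,-0.107,0, -0.715,-0.6,-0.016,0,0,-0.107,0, -0.715,-0.6,-0.016,0,0,-0.107,0, -0.715,-0.6,-0.016,0,0,-0.107,0, -0.715,-0.6,-0.016,0,0,-0.107,0, -0.715,-0.6,-0.016,0,0,-0.107,0, -0.715,-0.6,-0.016,0,0,-0.107,0, -0.715,-0.6,-0.016,0,0,-0.107,0, -0.715,-0.6,-0.016,0,0,-0.107,0]' 40
python3 - <<'E'
from h import *
go(60,-170,98); st()
for n in("top","side"):
    p,d=robot.read_camera(n); im=p[:,:,::-1].copy(); cv2.imwrite(f"pics/{n}1.png",im)
    X=robot.get_obs()["position"]; u=proj(n,X)[0]; print(n,u)
    x0,y0=int(u[0])-70,int(u[1])-55; crop(im,x0,y0,140,110,5,f"pics/{n}1c.png"); print(x0,y0)
E
```

```text
t: 2.6
position: [0.666, -0.2599, 0.2306]
orientation: [-0.0, 0.035, 0.999, -0.001]
force: [-0.2, 0.8, -0.0]
width: 0.003
to (60, -170, 98) shift [-0.0003 -0.0008  0.1326] turn [-0.0003 -0.0001  0.0002]
t 2.6 jig [  59.7 -169.1  230.6] F [-0.2  0.8 -0. ] w 0.0
top [380.99284135 155.06159942]
310 100
side [390.46814557 196.82567715]
320 141
```

Run:
```python
import cv2,numpy as np
a=cv2.imread("pics/top1c.png");b=cv2.imread("pics/side1c.png")
cv2.imwrite("pics/ab1.png",cv2.resize(np.vstack([a,b]),(380,600)))
```

```text
(no output)
```

View pics/side1c.png

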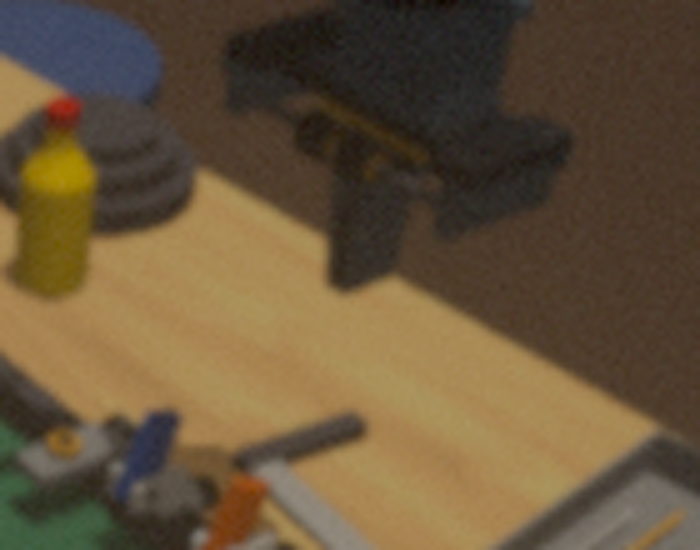

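```bash
python3 -m inch '[0,0,0.06,0,0,0,0, 0,0,0.11,0,0,0,0, 0,0,0.133,0,0,0,0, 0,0,0.133,0,0,0,0, 0.015,0,0.133,0,0,0,0, 0.022,0,0.133,0,0,0,0, 0.03,0,0.133,0,0,0,0, 0.036,0,0.133,0,0,0,0, 0.042,0,0.133,0,0,0,0, 0.047,0,0.133,0,0,0,0, 0.052,0,0.133,0,0,0,0, 0.052,0,0.133,0,0,0,0]'
python3 - <<'E'
from h import *
st()
for n in("top","side"):
    p,d=robot.read_camera(n); im=p[:,:,::-1].copy(); cv2.imwrite(f"pics/{n}2.png",im)
crop(im,320,200,100,90,6,"pics/s2c.png"); st()
E
```

```text
t: 4.2
position: [0.6139, -0.2566, 0.0974]
orientation: [-0.0, 0.035, 0.999, -0.0]
force: [1.0, -0.6, -0.1]
width: 0.003
t 4.2 jig [   7.4 -169.5   97.4] F [ 1.  -0.6 -0.1] w 0.0
t 4.3 jig [   7.9 -169.5   97.4] F [-0.1 -0.3 -0.3] w 0.0
```

View pics/s2c.png

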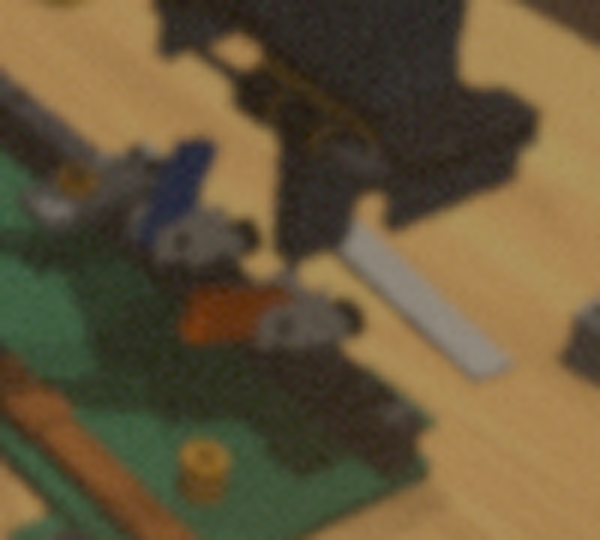

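```bash
python3 -m inch '[0,0,-0.06,0,0,0,0, 0.06,0.02,-0.1,0,0,0,0, 0.138,0.06,-0.1,0,0,0,0, 0.138,0.12,-0.1,0,0,0,0, 0.138,0.18,-0.1,0,0,0,0, 0.138,0.24,-0.1,0,0,0,0, 0.138,0.295,-0.1,0,0,0,0, 0.138,0.295,-0.1,0,0,0,0, 0.138,0.295,-0.05,0,0,0,0, 0.138,0.295,0,0,0,0,0, 0.138,0.295,0,0,0,0,0]'
python3 - <<'E'
from h import *
st()
for n in("top","side"):
    p,d=robot.read_camera(n); im=p[:,:,::-1].copy(); cv2.imwrite(f"pics/{n}3.png",im)
crop(im,250,170,150,125,5,"pics/s3c.png"); go(-130,125,20);go(-100,125,20);go(-55,125,20)
E
```

```text
t: 5.68
position: [0.4956, 0.0469, 0.0949]
orientation: [-0.003, 0.036, 0.999, -0.001]
force: [0.3, 1.1, 1.7]
width: 0.007
t 5.67 jig [-132.1  124.8   94.9] F [0.3 1.1 1.7] w 0.01
to (-130, 125, 20) shift [0.0004 0.0001 0.0781] turn [-0.0004  0.     -0.0001]
to (-100, 125, 20) shift [-0.0296  0.0001  0.0781] turn [-0.0004  0.     -0.0001]
to (-55, 125, 20) shift [-0.0746  0.0001  0.0781] turn [-0.0004  0.     -0.0001]
```

View pics/s3c.png

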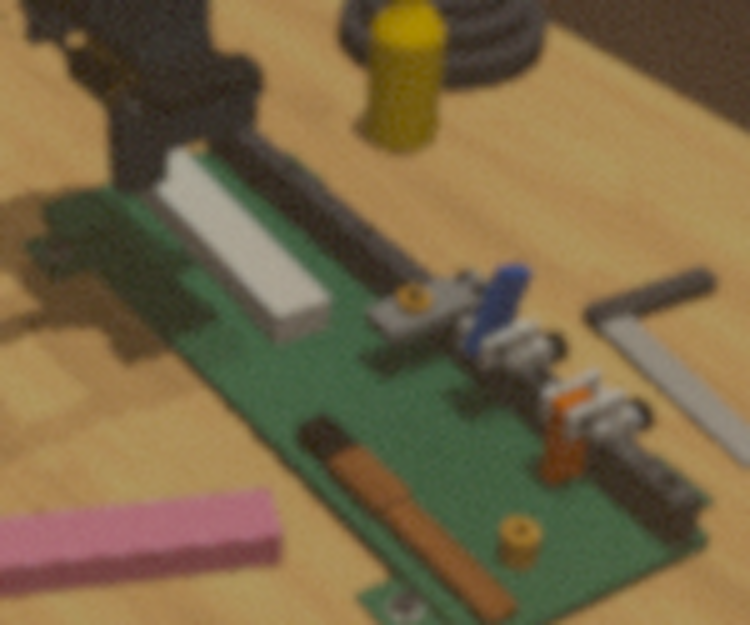

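The orange flag hangs down (side crop 565,450) and the blue one is still raised. Now I'll lower the fingers in front of the bar and push it to the fence.

```bash
python3 -m inch '[0,0,0.05,0,0,0,0, 0,0,0.078,0,0,0,0, 0,0,0.078,0,0,0,0, -0.015,0,0.078,0,0,0,0, -0.028,0,0.078,0,0,0,0, -0.036,0,0.078,0,0,0,0, -0.042,0,0.078,0,0,0,0, -0.048,0,0.078,0,0,0,0, -0.054,0,0.078,0,0,0,0, -0.06,0,0.078,0,0,0,0, -0.064,0,0.078,0,0,0,0, -0.067,0,0.078,0,0,0,0, -0.067,0,0.078,0,0,0,0]'
python3 - <<'E'
from h import *
st()
E
```

```text
t: 7.4
position: [0.5651, 0.042, 0.0202]
orientation: [0.0, 0.036, 0.999, -0.001]
force: [-2.6, -0.3, 2.0]
width: 0.003
t 7.4 jig [-62.4 124.9  20.2] F [-2.6 -0.3  2. ] w 0.0
```

```bash
python3 -m inch '[-0.002,0,0,0,0,0,0, -0.004,0,0,0,0,0,0, -0.006,0,0,0,0,0,0, -0.007,0,0,0,0,0,0, -0.007,0,0,0,0,0,0]'
python3 - <<'E'
from h import *
st()
E
```

```text
t: 8.02
position: [0.5704, 0.0419, 0.02]
orientation: [-0.002, 0.036, 0.999, -0.0]
force: [-11.9, 3.0, 8.0]
width: 0.004
t 8.03 jig [-57.2 125.1  20. ] F [-11.9   3.    8. ] w 0.0
```

```bash
python3 -m inch '[-0.001,0,0,0,0,0,0, -0.001,0,0,0,0,0,0, -0.001,0,0,0,0,0,0]'
python3 - <<'E'
from h import *
st()
for n in("top","side"):
    p,d=robot.read_camera(n); im=p[:,:,::-1].copy(); cv2.imwrite(f"pics/{n}4.png",im)
    if n=="top": crop(im,235,165,165,80,4.8,"pics/t4c.png")
crop(im,250,170,150,125,5,"pics/s4c.png")
E
```

```text
t: 8.4
position: [0.5703, 0.0419, 0.0199]
orientation: [-0.002, 0.036, 0.999, -0.0]
force: [-8.9, 0.2, 6.6]
width: 0.004
t 8.4 jig [-57.2 125.2  19.9] F [-8.9  0.2  6.6] w 0.0
```

View pics/s4c.png

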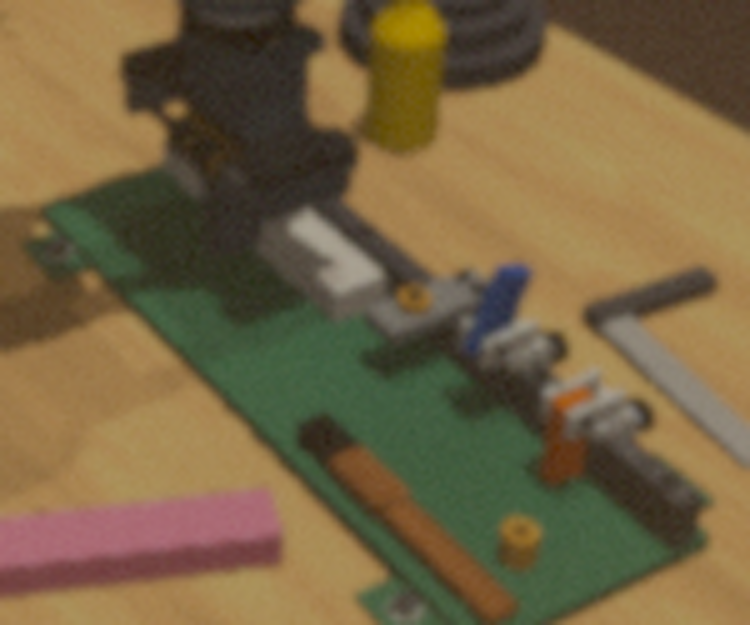

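View pics/t4c.png

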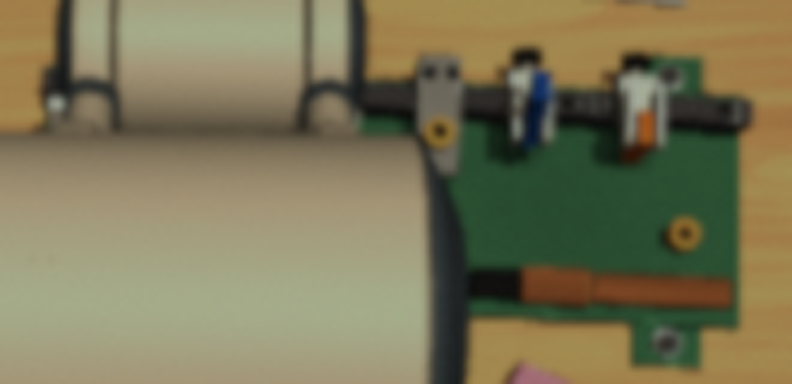

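Run:
```python
from h import *
C=J(np.load("pics/top0c.npy"))
m=(C[...,0]<160)&(C[...,0]>-160)&(C[...,1]<600)&(C[...,1]>255)&(C[...,2]>25)
for lo in range(255,600,25):
    P=C[m&(C[...,1]>=lo)&(C[...,1]<lo+25)]
    if len(P): print(lo,len(P),P.min(0).round(),P.max(0).round())
C=J(np.load("pics/side0c.npy"))
m=(C[...,0]<160)&(C[...,0]>-160)&(C[...,1]<460)&(C[...,1]>255)&(C[...,2]>25)
print(m.sum(),C[m].min(0).round(),C[m].max(0).round())
```

```text
480 11 [-27. 494. 182.] [-17. 504. 188.]
505 68 [-32. 507. 112.] [152. 530. 191.]
530 190 [-56. 530. 106.] [159. 555. 196.]
555 267 [-74. 555. 116.] [159. 580. 206.]
580 310 [-92. 580.  26.] [160. 600. 212.]Traceback (most recent call last):
  File "<stdin>", line 9, in <module>
    return umr_minimum(a, axis, None, out, keepdims, initial, where)
ValueError: zero-size array to reduction operation minimum which has no identity
```

```bash
python3 -m inch '[0.03,0,0,0,0,0,0, 0.04,0,-0.03,0,0,0,0, 0.04,0.02,-0.07,0,0,0,0, 0.02,0.08,-0.07,0,0,0,0, -0.02,0.13,-0.07,0,0,0,0, -0.035,0.17,-0.07,0,0,0,0, -0.035,0.17,-0.07,0,0,0,0, -0.035,0.17,-0.03,0,0,0,0, -0.035,0.17,0.001,0,0,0,0, -0.035,0.17,0.001,0,0,0,0]'
python3 - <<'E'
from h import *
st();go(-21,250,20)
for n in("top","side"):
    p,d=robot.read_camera(n); im=p[:,:,::-1].copy(); cv2.imwrite(f"pics/{n}5.png",im)
    if n=="top": crop(im,235,165,165,80,4.8,"pics/t5c.png")
crop(im,250,170,150,125,5,"pics/s5c.png")
E
```

```text
t: 9.75
position: [0.6159, 0.208, 0.0168]
orientation: [-0.004, 0.036, 0.999, -0.001]
force: [-0.1, -0.7, -0.9]
width: 0.004
t 9.75 jig [-23.6 294.1  16.8] F [-0.1 -0.7 -0.9] w 0.0
to (-21, 250, 20) shift [-0.0026 -0.0441 -0.0031] turn [-0.0007 -0.0027 -0.0002]
```

View pics/s5c.png

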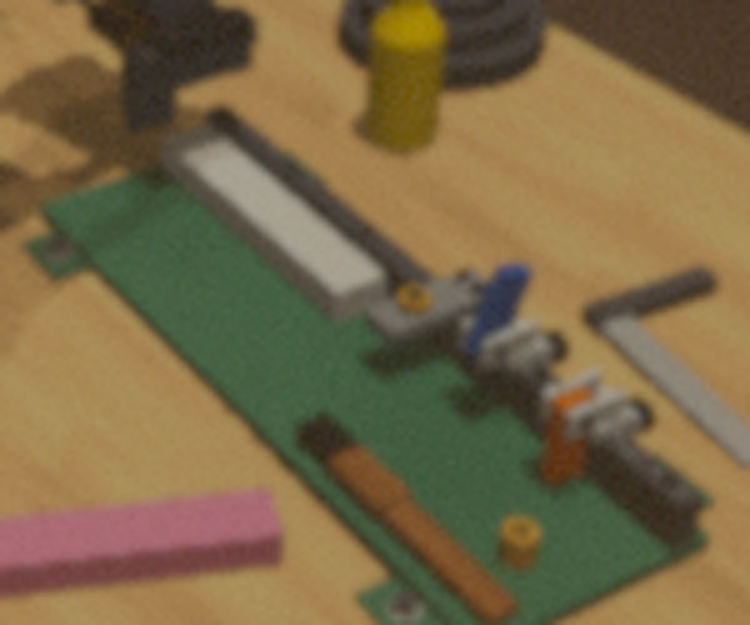

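View pics/t5c.png

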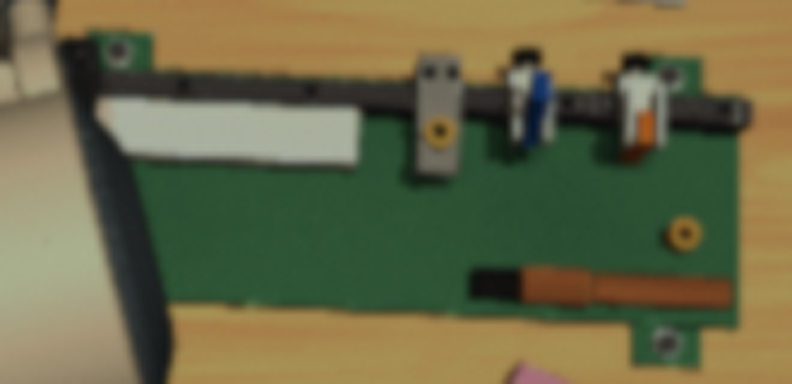

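```bash
python3 -m inch '[-0.002,-0.015,-0.004,0,0,0,0, -0.002,-0.028,-0.004,0,0,0,0, -0.002,-0.036,-0.004,0,0,0,0, -0.002,-0.044,-0.004,0,0,0,0, -0.002,-0.054,-0.004,0,0,0,0, -0.002,-0.064,-0.004,0,0,0,0, -0.002,-0.074,-0.004,0,0,0,0, -0.002,-0.084,-0.004,0,0,0,0, -0.002,-0.094,-0.004,0,0,0,0, -0.002,-0.104,-0.004,0,0,0,0, -0.002,-0.114,-0.004,0,0,0,0, -0.002,-0.124,-0.004,0,0,0,0, -0.002,-0.134,-0.004,0,0,0,0, -0.002,-0.144,-0.004,0,0,0,0, -0.002,-0.15,-0.004,0,0,0,0, -0.002,-0.15,-0.004,0,0,0,0]'
python3 - <<'E'
from h import *
st()
for n in("top","side"):
    p,d=robot.read_camera(n); im=p[:,:,::-1].copy(); cv2.imwrite(f"pics/{n}6.png",im)
    if n=="top": crop(im,235,165,165,80,4.8,"pics/t6c.png")
crop(im,250,170,150,125,5,"pics/s6c.png")
E
```

```text
t: 11.85
position: [0.6092, 0.0584, 0.0238]
orientation: [-0.002, 0.036, 0.999, -0.0]
force: [0.9, 0.6, -0.2]
width: 0.004
t 11.85 jig [-19.7 144.4  23.8] F [ 0.9  0.6 -0.2] w 0.0
```

View pics/s6c.png

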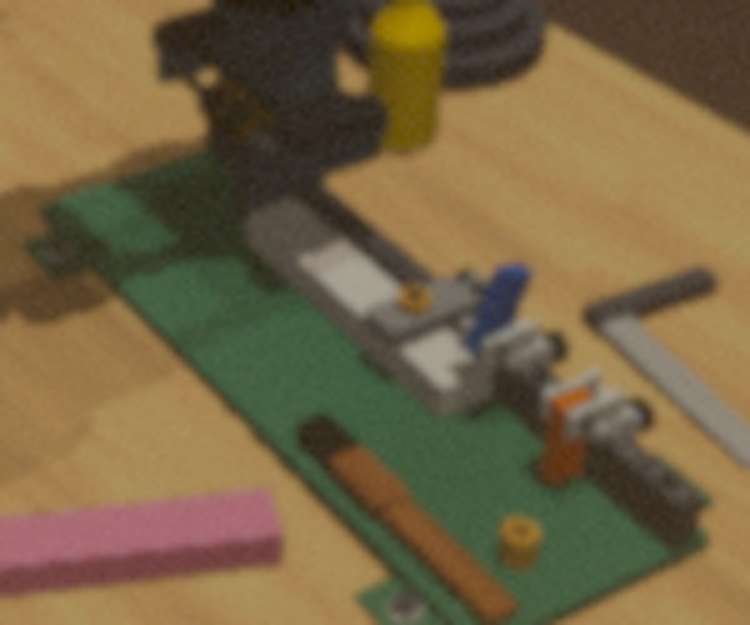

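View pics/t6c.png

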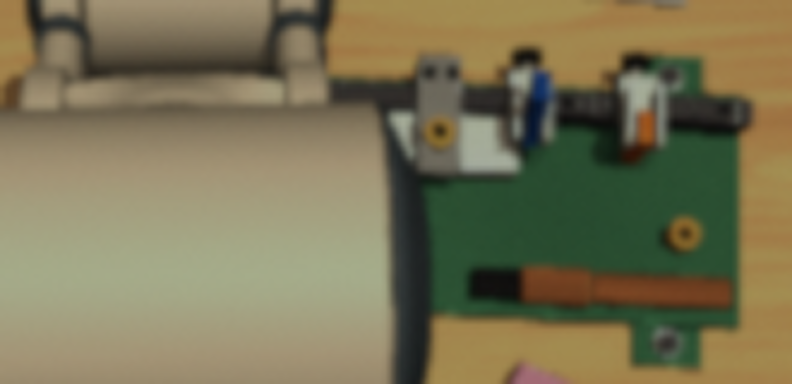

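```bash
python3 -m inch '[0,-0.008,0,0,0,0,0, 0,-0.017,0,0,0,0,0, 0,-0.026,0,0,0,0,0, 0,-0.035,0,0,0,0,0, 0,-0.044,0,0,0,0,0, 0,-0.052,0,0,0,0,0, 0,-0.058,0,0,0,0,0, 0,-0.062,0,0,0,0,0, 0,-0.062,0,0,0,0,0]'
python3 - <<'E'
from h import *
st()
E
python3 -m inch '[0,-0.002,0,0,0,0,0, 0,-0.004,0,0,0,0,0, 0,-0.006,0,0,0,0,0, 0,-0.006,0,0,0,0,0]'
python3 - <<'E'
from h import *
st()
E
```

```text
t: 13.08
position: [0.6045, -0.0034, 0.0237]
orientation: [-0.002, 0.036, 0.999, -0.001]
force: [0.2, 0.4, -0.0]
width: 0.004
t 13.07 jig [-19.9  82.4  23.7] F [ 0.2  0.4 -0. ] w 0.0
t: 13.58
position: [0.6041, -0.0096, 0.0237]
orientation: [-0.002, 0.036, 0.999, -0.001]
force: [0.8, 1.3, 0.8]
width: 0.007
t 13.57 jig [-19.9  76.2  23.7] F [0.8 1.3 0.8] w 0.01
```

```bash
python3 -m inch '[0,-0.001,0,0,0,0,0, 0,-0.002,0,0,0,0,0, 0,-0.003,0,0,0,0,0, 0,-0.003,0,0,0,0,0]'
python3 -m inch '[0,-0.001,0,0,0,0,0, 0,-0.002,0,0,0,0,0, 0,-0.003,0,0,0,0,0, 0,-0.003,0,0,0,0,0]'
python3 - <<'E'
from h import *
st()
p,d=robot.read_camera("side"); crop(p[:,:,::-1],250,170,150,125,5,"pics/s7c.png")
p,d=robot.read_camera("top"); crop(p[:,:,::-1],310,165,90,60,8,"pics/t7c.png")
E
```

```text
t: 14.08
position: [0.6038, -0.0127, 0.0237]
orientation: [-0.002, 0.036, 0.999, -0.001]
force: [0.2, 0.7, 0.3]
width: 0.004
t: 14.58
position: [0.6036, -0.0158, 0.0237]
orientation: [-0.002, 0.036, 0.999, -0.001]
force: [0.5, 0.7, -1.1]
width: 0.004
t 14.57 jig [-19.9  69.9  23.7] F [ 0.5  0.7 -1.1] w 0.0
```

View pics/s7c.png

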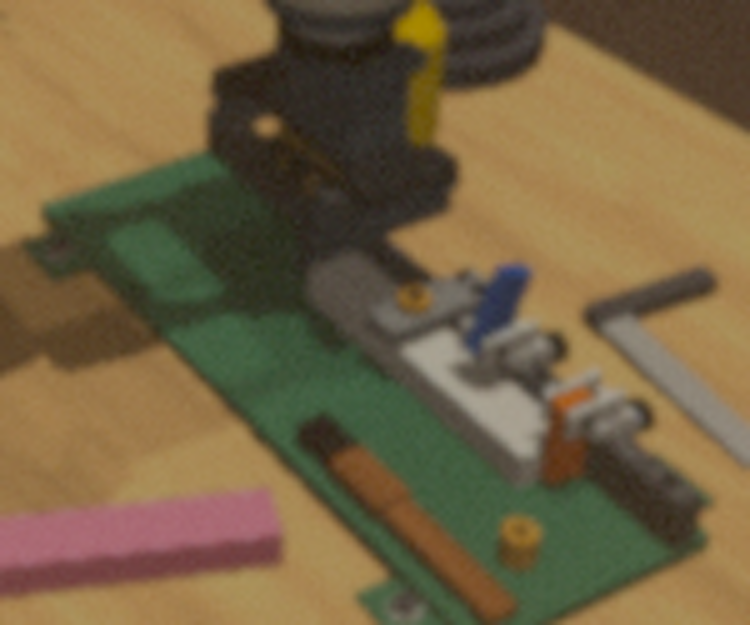

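View pics/t7c.png

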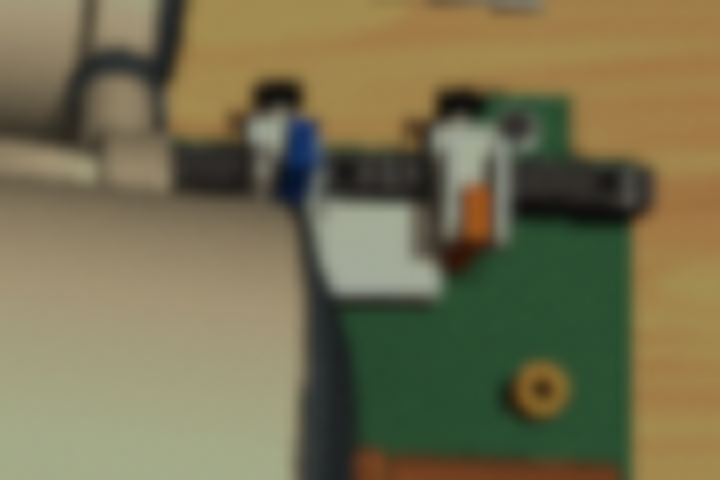

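```bash
python3 -m inch '[0,-0.001,0,0,0,0,0, 0,-0.002,0,0,0,0,0, 0,-0.002,0,0,0,0,0]'
python3 -m inch '[0,-0.001,0,0,0,0,0, 0,-0.002,0,0,0,0,0, 0,-0.002,0,0,0,0,0]'
python3 -m inch '[0,-0.001,0,0,0,0,0, 0,-0.002,0,0,0,0,0, 0,-0.002,0,0,0,0,0]'
```

```text
t: 15.05
position: [0.6035, -0.0172, 0.0237]
orientation: [-0.002, 0.036, 0.999, -0.0]
force: [0.4, 8.0, 0.2]
width: 0.005
t: 15.42
position: [0.6033, -0.0175, 0.0237]
orientation: [-0.002, 0.036, 0.999, 0.001]
force: [1.7, 18.6, -0.2]
width: 0.005
t: 15.8
position: [0.6032, -0.0175, 0.0237]
orientation: [-0.002, 0.036, 0.999, 0.002]
force: [1.8, 20.6, 0.1]
width: 0.002
```

```bash
python3 -m inch '[0,0.01,0,0,0,0,0, 0,0.03,0,0,0,0,0, 0,0.05,-0.03,0,0,0,0, 0.03,0.06,-0.07,0,0,0,0, 0.08,0.06,-0.1,0,0,0,0, 0.14,0.06,-0.1,0,0,0,0, 0.16,0.06,-0.1,0,0,0,0, 0.16,0.06,-0.1,0,0,0,0]'
python3 - <<'E'
from h import *
st()
p,d=robot.read_camera("side"); cv2.imwrite("pics/side8.png",p[:,:,::-1]);crop(p[:,:,::-1],250,170,150,125,5,"pics/s8c.png")
p,d=robot.read_camera("top"); cv2.imwrite("pics/top8.png",p[:,:,::-1]);crop(p[:,:,::-1],275,165,120,60,6.5,"pics/t8c.png")
E
```

```text
t: 16.8
position: [0.4473, 0.0542, 0.1251]
orientation: [-0.002, 0.036, 0.999, 0.002]
force: [1.0, -0.9, 0.3]
width: 0.006
t 16.8 jig [-180.9  128.6  125.1] F [ 1.  -0.9  0.3] w 0.01
```

View pics/s8c.png

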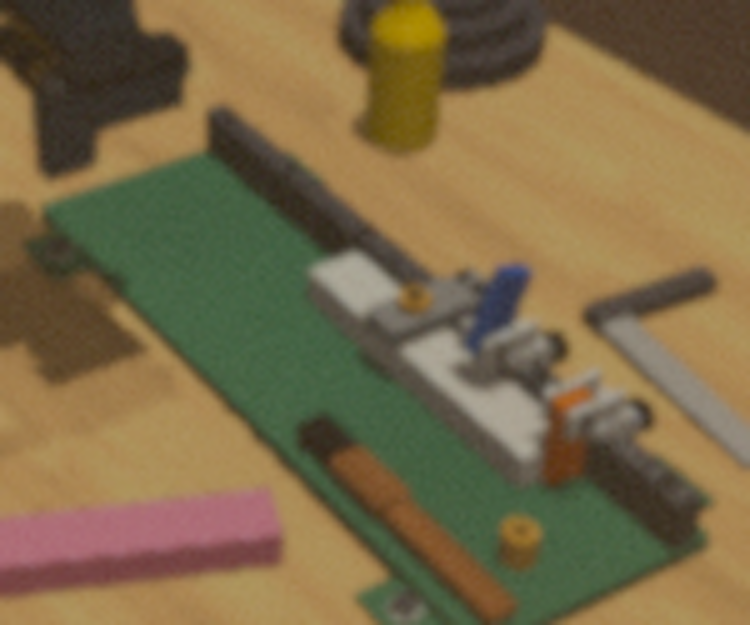

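View pics/t8c.png

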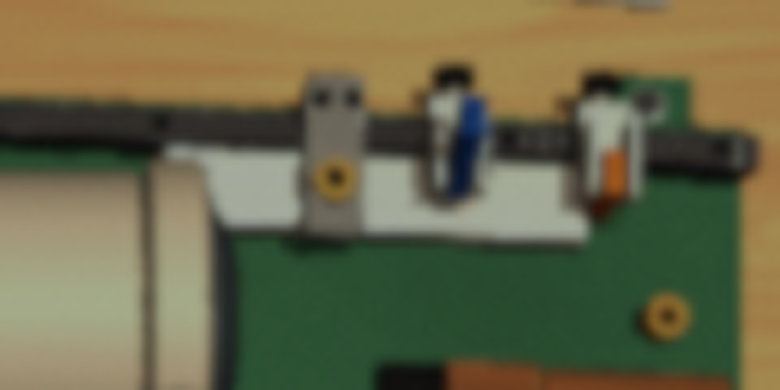

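```bash
cat > edge.py <<'E'
from h import *
def edge(fn,n,a,b,z,ch=None,half=4,k=80):
    "subpixel strongest gradient across segment a-b given in jig mm at height z; returns offset x vs y line in jig"
    g=cv2.GaussianBlur(cv2.imread(fn).astype(np.float32),(0,0),.6); g=g.sum(2)
    out=[]
    for s in np.linspace(0.03,.97,k):
        y=a[1]+s*(b[1]-a[1]); x=a[0]+s*(b[0]-a[0])
        xs=np.arange(x-14,x+14,.5); uv=proj(n,np.array([Wj(q,y,z) for q in xs])).astype(np.float32)
        v=cv2.remap(g,uv[:,0].reshape(1,-1),uv[:,1].reshape(1,-1),cv2.INTER_CUBIC)[0]
        d=np.abs(np.gradient(v)); i=d.argmax(); w=d[max(0,i-6):i+7]; out.append((y,(xs[max(0,i-6):i+7]*w).sum()/w.sum()))
    out=np.array(out); p=np.polyfit(out[:,0],out[:,1],1)
    for _ in range(4):
        r=np.abs(out[:,1]-np.polyval(p,out[:,0])); o=out[r<max(1,2*np.median(r))]; p=np.polyfit(o[:,0],o[:,1],1)
    print(n,fn,"slope mrad",round(p[0]*1000,1),"x at ends",np.polyval(p,[a[1],b[1]]).round(1),"n",len(o),"sd",np.std(o[:,1]-np.polyval(p,o[:,0])).round(2))
E
python3 - <<'E'
from edge import *
for n in("top","side"):
    f0=f"pics/{n}0.png"; f8=f"pics/{n}8.png"
    edge(f0,n,(-140,240),(-140,-200),12)
    edge(f0,n,(18,240),(18,0),47)
    edge(f8,n,(-40,0),(-40,55),37) ;edge(f8,n,(-40,-45),(-40,-155),37); edge(f8,n,(-40,10 if n=="top" else 55),(-40,-155),37)
E
```

```text
top pics/top0.png slope mrad -4.2 x at ends [-142.3 -140.5] n 72 sd 0.88
top pics/top0.png slope mrad -2.6 x at ends [20.  20.6] n 62 sd 0.63
top pics/top8.png slope mrad 292.5 x at ends [-43.4 -27.3] n 66 sd 2.11
top pics/top8.png slope mrad -0.5 x at ends [-39.7 -39.6] n 76 sd 0.73
top pics/top8.png slope mrad -12.3 x at ends [-41.3 -39.3] n 59 sd 0.56
side pics/side0.png slope mrad -0.2 x at ends [-146.4 -146.3] n 58 sd 0.59
side pics/side0.png slope mrad -3.0 x at ends [17.  17.8] n 67 sd 1.29
side pics/side8.png slope mrad 41.3 x at ends [-42.7 -40.4] n 75 sd 0.87
side pics/side8.png slope mrad -4.1 x at ends [-41.3 -40.9] n 68 sd 0.75
side pics/side8.png slope mrad -1.2 x at ends [-41.4 -41.1] n 63 sd 1.01
```

```bash
python3 - <<'E'
from h import *
go(-85,30,22)
E
python3 -m inch '[-0.04,-0.04,0,0,0,0,0, -0.09,-0.08,0,0,0,-0.001,0, -0.096,-0.0985,0,0,0,-0.001,0, -0.096,-0.0985,0,0,0,-0.001,0, -0.096,-0.0985,0.05,0,0,-0.001,0, -0.096,-0.0985,0.1,0,0,-0.001,0, -0.096,-0.0985,0.103,0,0,-0.001,0, -0.096,-0.0985,0.103,0,0,-0.001,0]'
python3 - <<'E'
from h import *
st(); go(-61,30,22)
E
```

```text
to (-85, 30, 22) shift [-0.094  -0.0988  0.1023] turn [ 0.0013 -0.0011 -0.0004]
t: 17.9
position: [0.5381, -0.0504, 0.0223]
orientation: [-0.001, 0.034, 0.999, 0.002]
force: [-0.7, 1.0, 0.1]
width: 0.009
t 17.9 jig [-82.8  30.8  22.3] F [-0.7  1.   0.1] w 0.01
to (-61, 30, 22) shift [-0.0218 -0.0009  0.0003] turn [ 0.0013 -0.001   0.0008]
```

```bash
python3 -m inch '[-0.01,0,0,0,0,0,0, -0.018,0,0,0,0,0,0, -0.021,0,0,0,0,0,0, -0.023,0,0,0,0,0,0, -0.024,0,0,0,0,0,0, -0.024,0,0,0,0,0,0]'
python3 -m inch '[-0.001,0,0,0,0,0,0, -0.002,0,0,0,0,0,0, -0.002,0,0,0,0,0,0]'
python3 - <<'E'
from h import *
st()
E
```

```text
t: 18.65
position: [0.5619, -0.052, 0.0222]
orientation: [-0.002, 0.034, 0.999, 0.002]
force: [0.1, -0.3, 0.8]
width: 0.006
t: 19.02
position: [0.5635, -0.0521, 0.0222]
orientation: [-0.002, 0.034, 0.999, 0.002]
force: [-3.8, 0.4, 2.6]
width: 0.005
t 19.02 jig [-57.4  30.9  22.2] F [-3.8  0.4  2.6] w 0.01
```

```bash
python3 -m inch '[-0.001,0,0,0,0,0,0, -0.001,0,0,0,0,0,0]'
python3 -m inch '[-0.001,0,0,0,0,0,0, -0.001,0,0,0,0,0,0]'
```

```text
t: 19.27
position: [0.5637, -0.052, 0.022]
orientation: [-0.003, 0.034, 0.999, 0.002]
force: [-6.8, 0.5, 4.6]
width: 0.007
t: 19.52
position: [0.5637, -0.052, 0.022]
orientation: [-0.004, 0.034, 0.999, 0.002]
force: [-6.8, 0.0, 6.3]
width: 0.005
```

```bash
python3 -m inch '[0.02,0,0,0,0,0,0, 0.03,0.02,-0.03,0,0,0,0, 0.03,0.06,-0.06,0,0,0,0, 0,0.075,-0.06,0,0,0,0, -0.037,0.075,-0.06,0,0,0,0, -0.037,0.075,-0.06,0,0,0,0, -0.037,0.075,-0.02,0,0,0,0, -0.037,0.075,-0.001,0,0,0,0, -0.037,0.075,-0.001,0,0,0,0, -0.037,0.06,-0.001,0,0,0,0, -0.037,0.05,-0.001,0,0,0,0, -0.037,0.045,-0.001,0,0,0,0, -0.037,0.042,-0.001,0,0,0,0, -0.037,0.04,-0.001,0,0,0,0, -0.037,0.04,-0.001,0,0,0,0]'
python3 - <<'E'
from h import *
st()
E
python3 -m inch '[0,-0.001,0,0,0,0,0, 0,-0.002,0,0,0,0,0, 0,-0.002,0,0,0,0,0]'
```

```text
t: 21.4
position: [0.6033, -0.0146, 0.0229]
orientation: [-0.004, 0.034, 0.999, 0.002]
force: [0.2, 0.3, -0.1]
width: 0.007
t 21.4 jig [-20.3  71.2  22.9] F [ 0.2  0.3 -0.1] w 0.01
t: 21.78
position: [0.6032, -0.0165, 0.0228]
orientation: [-0.004, 0.034, 0.999, 0.002]
force: [-1.1, 0.4, 0.2]
width: 0.003
```

```bash
python3 -m inch '[0,-0.001,0,0,0,0,0, 0,-0.001,0,0,0,0,0]'
python3 -m inch '[0,-0.001,0,0,0,0,0, 0,-0.001,0,0,0,0,0]'
```

```text
t: 22.02
position: [0.603, -0.0169, 0.0228]
orientation: [-0.004, 0.034, 0.999, 0.003]
force: [0.3, 6.2, 0.6]
width: 0.001
t: 22.28
position: [0.603, -0.017, 0.0228]
orientation: [-0.004, 0.034, 0.999, 0.003]
force: [0.9, 9.6, 0.4]
width: 0.002
```

Firm contact at the same place as before. I'll retract and do the final look.

```bash
python3 -m inch '[0,0.015,0,0,0,0,0, 0,0.04,0,0,0,0,0, 0,0.07,-0.04,0,0,0,0, 0,0.1,-0.1,0,0,0,0, 0.05,0.13,-0.12,0,0,0,0, 0.1,0.17,-0.12,0,0,0,0, 0.15,0.2,-0.12,0,0,0,0, 0.15,0.22,-0.12,0,0,0,0, 0.15,0.22,-0.12,0,0,0,0, 0.15,0.22,-0.12,0,0,0,0]'
python3 - <<'E'
from edge import *
st()
for n in("top","side"):
    p,d=robot.read_camera(n); cv2.imwrite(f"pics/{n}9.png",p[:,:,::-1])
    if n=="top": crop(p[:,:,::-1],235,165,165,80,4.8,"pics/t9c.png")
    else: crop(p[:,:,::-1],250,170,150,125,5,"pics/s9c.png")
    f=f"pics/{n}9.png"
    edge(f,n,(-40,55),(-40,-155),37)
E
```

```text
t: 23.52
position: [0.4702, 0.2117, 0.1454]
orientation: [-0.004, 0.034, 0.999, 0.003]
force: [0.4, -0.8, -0.9]
width: 0.004
t 23.52 jig [-169.2  287.4  145.4] F [ 0.4 -0.8 -0.9] w 0.0
top pics/top9.png slope mrad -2.5 x at ends [-40.1 -39.6] n 61 sd 0.63
side pics/side9.png slope mrad 4.2 x at ends [-40.4 -41.3] n 61 sd 1.03
```

View pics/s9c.png

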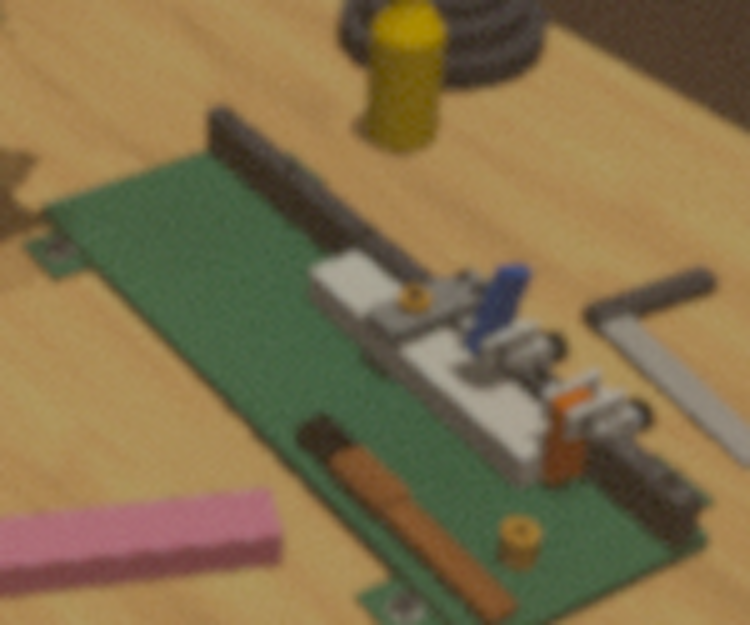

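View pics/t9c.png

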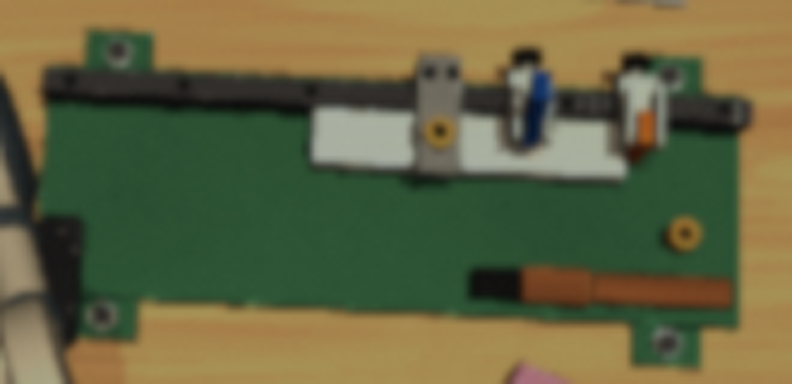

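View pics/side9.png

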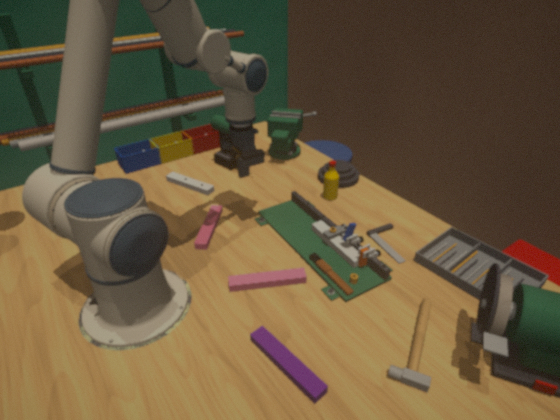

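The final views show the bar flat on the fence (top crop 312–627, 108–180) with its end at the lowered orange flag (side crop 555,460). Blue is raised, and the brush, bush and other items haven't moved.

Run:
```python
from cell import robot
print(robot.job_done())
```

```text
the job is handed in; nothing more can be done
None
```

The jig is set up and the job is handed in, at about 23.6 s of the 58 s allowed. I tipped the orange flag down from behind the fence. I then pushed the bar flat against the fence and along it under the bridge until its end met the lowered orange stop. All pushing was with closed fingers; the bar was never picked up.

**Last checks**
- **Bar against the stop:** a second push on its tail met firm resistance at the same place as the first, within about 0.5 mm. The forces were about 10 N and 20 N.
- **Bar against the fence:** pressing its front face near the tail end stopped at the same distance as the first press, about 7 N. I did not press near the stop end, so there I rely on the pictures.
- **Edge in the pictures:** the front edge lies 40–41 mm in front of the fence face in both cameras. They disagree slightly on its angle, −2.5 mrad against +4.2 mrad, which is within measurement noise.
- **Rest of the scene:** blue is still raised, the bystanders I could see look unmoved, and the robot is clear of everything.

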